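# Hang the rinsed beaker on the drying rack

## Robot

A 6-joint arm with a two-finger parallel gripper is mounted at the origin on the work surface. World frame = base frame: x ahead of the robot, y to its left, z up, the work surface at z = 0. Lengths are in mm, angles in rad, forces in N, time in s.
With the tool pointing down it reaches from about 300 to 775 mm from the base axis. Payload 14.6 kg.
Tool frame: the origin (TCP) lies midway between the tips of the shut fingers; the grasp point (between the pads) lies 19 mm behind it; z points along the fingers, y is the line along which they close (so a half turn about z gives the same grasp; the last joint's range is limited). The gripper opens to 94 mm and grips with 3 to 60 N. Pads are 16 mm wide; open, the fingers measure 119 mm over their backs; the gripper's body (75 mm by 177 mm) begins 78 mm behind the grasp point.
Start: joints at [1.094, 0.3, 1.521, -0, 1.321, -0.067], TCP at [219.131, 504.451, 205.446] pointing down, gripper open.
Joint ranges: [-3.03, 3.03], [-0.79, 2.21], [0.23, 2.52], [-1.04, 4.18], [0, 3.07], [-2.55, 2.55]. Speed limits (rad/s): [2.22, 2.22, 2.57, 3.14, 3.14, 3.14].

## Interface

Orientations are given as [roll, pitch, yaw] about the fixed x, y, z axes, in that order (R = Rz(yaw) Ry(pitch) Rx(roll)).
In Python, from cell import manip, camera gives the robot as it stands.
- The arm moves only by the tool move_arm, never from a script. Its arguments are lists of equal length, an entry for each row: "dp": the shift along the world's x, y, z in mm, a list of three; "rotation": the turn, a rotation vector about the world's x, y, z in rad, a list of three; "hand": the opening, from 0 (shut) to 1 (fully open). A call has 1 to 10 rows; each row shifts and turns the commanded pose from where the row before left it; what a row does not reach is not made up. A row lasts 1/8 s, in which the tool goes at most 62.5 mm and 10.7 degrees, less where a joint would pass 70% of its speed; a pose out of reach is approached as far as the arm can. A call with a gripper value outside its range is refused whole. The fingers move at their own pace and stop on an object; "newtons" is the grip in N (left out, the last holds). Time passes only in rows, so rows that do not move let the fingers close. It gives the time, the measured TCP pose, the force, the opening and the grip force at its end, in the units of the state.
- manip.read_state(): the state, without advancing time (a new reading comes with each control period).
- camera(name): name is "scene" or "top"; returns a dict with "image" (384x512x3 uint8, red, green, blue), "fx", "fy", "cx", "cy" (pixels), "k1" (the pictures are not rectified: a ray, as slopes to the right and down, at radius r is drawn at 1 + k1 r^2 times it, then the intrinsics apply), "R" (3x3) and "t" (3): a world point X has camera coordinates R X + t. Camera axes: x right, y down, z forward; pixel columns grow to the right and rows downward; lengths in mm; the calibration is good to about 2 mm. A picture is of the moment at which its call begins. There is no depth.
- manip.sign_off(): hands the job in; it is judged then, once.
The state is a dict: "clock": time; "joints": joint angles; "qd": joint speeds; "effort": joint torques, N m; "eef_pos": TCP position; "eef_rot": TCP orientation; "wrist_force": force on the tool from outside, world axes, zero at the start; "moment": the same for the moment, N m; "finger_gap": finger opening in mm; "finger_force": force on a finger pad.
Only numpy, scipy, OpenCV 4.12 (cv2) and the standard library are available. Lean on these libraries where they do the work, as an engineer would, in place of code of your own. Each camera call takes 0.05 s, during which the arm holds its last target. There are 200 camera calls.

## Task

The tall white beaker standing mouth-down on the dark drain mat has just been rinsed: hang it mouth-down on the free slanted rod of the drying rack. Tilt it in line with the rod before the rod's tip enters its mouth, slide it on along the rod until the tip has reached its floor, and only then let go. Leave the short cup and the wide cup standing where they are on the mat.

Things in the scene. Friction and masses are not known exactly. Their poses are not given: they have to be found in the camera images.
- beaker: Tall beaker, plain white plastic, a straight round tube closed at one end: 95 mm tall, 50 mm outside and 44 mm inside diameter, 91 mm deep inside, about 60 g. The tallest of the three cups on the 3 mm mat; starts mouth-down. Origin at the centre of its open mouth; z along its axis towards the closed end (up at the start), whose outside is at z = 95 mm and inside at 91 mm.
- rod: Free rod of the drying rack: fixed bare steel rod, 12 mm thick, round end, 150 mm long, rising from a small foot in a white drip tray, leaning 30 degrees from vertical with its tip towards the robot's side. Origin at the tip (156 mm above the table); z along the rod out of the tip; y level, across the rack. An equal rod 140 mm away along y, on either side, already carries a short cup.
- short_cup: Short cup, plain white plastic, 50 mm tall, 40 mm diameter, mouth-down on the mat: stays where it is. Origin at the centre of its mouth, z up.
- wide_cup: Wide cup, plain white plastic, 70 mm tall, 80 mm diameter at the mouth and 64 mm at the closed end, mouth-down on the mat: stays where it is. Origin at the centre of its mouth, z up.
Mind the look-alikes: they are no part of the job. What is shaped like the beaker but pink or turquoise is not meant.

How it is judged (in metres and radians):
On the way, in this order (a step that is already met when the one before it is completed fails the run):
1. the beaker's mouth goes over the rod's tip in line with the rod: within 17 degrees while the tip is 0 to 50 mm inside (z of rod in the frame of beaker between 0 and 0.05 m and x of rod in the frame of beaker between -0.025 and 0.025 m and y of rod in the frame of beaker between -0.025 and 0.025 m and angle between the z axis of beaker and the z axis of rod, either way round below 0.3 rad), for 0.05 s.
2. the beaker is slid on until the rod's tip is at least 72 mm inside (within 19 mm of its floor) while the fingers still hold it (z of rod in the frame of beaker between 0.072 and 0.1 m and x of rod in the frame of beaker between -0.025 and 0.025 m and y of rod in the frame of beaker between -0.025 and 0.025 m and contact force between the fingers and beaker above 0.5 N), for 0.1 s.
At the end, for the whole second after the job is handed in: The tall beaker hangs at rest on the free rod, released, the rod's tip at least 72 mm inside its mouth (within 19 mm of its floor) (z of rod in the frame of beaker between 0.072 and 0.1 m and x of rod in the frame of beaker between -0.025 and 0.025 m and y of rod in the frame of beaker between -0.025 and 0.025 m and linear speed of beaker below 0.02 m/s and angular speed of beaker below 0.2 rad/s); the robot touches nothing.
It fails at once if the short cup is moved by more than 30 mm or tipped by more than 20 degrees (distance of short_cup from where it was at the start of the episode above 0.03 m or angle between short_cup's own z axis and vertical above 0.35 rad).
It fails at once if the wide cup is moved by more than 30 mm or tipped by more than 20 degrees (distance of wide_cup from where it was at the start of the episode above 0.03 m or angle between wide_cup's own z axis and vertical above 0.35 rad).
It also fails if it takes over 40 s, if anything falls off the work surface, if the arm or the gripper's body presses on something with over 40 N, if the wrist force passes 120 N, or if a joint passes its speed limit or range.

## Working session

There is one attempt and no reset: what is moved stays moved. The work goes in short steps, Python scripts to look and compute and a tool call to move; the robot and the scene stay as the last step left them, time stands still between calls to the robot, and variables do not carry over. Pictures are saved under pics/ and viewed, at most 10 in all, crops included, and the job is handed in when it is done.

Besides the shell and the picture viewer there is one more tool, called in YAML: its name, and indented under it one key for each argument. move_arm: Moves the arm, as the interface text tells. Its arguments: {"type":"object","properties":{"dp":{"type":"array","items":{"type":"array","items":{"type":"number"}}},"rotation":{"type":"array","items":{"type":"array","items":{"type":"number"}}},"hand":{"type":"array","items":{"type":"number"}},"newtons":{"type":"number"}},"required":["dp","rotation","hand"]}

```bash
ls; mkdir -p pics
python3 - <<'E'
from cell import manip,camera
import cv2,pickle,numpy as np
np.set_printoptions(precision=4,suppress=True)
for n in("scene","top"):
    c=camera(n);pickle.dump(c,open(n+".pkl","wb"))
    cv2.imwrite(f"pics/{n}0.png",cv2.resize(c["image"][:,:,::-1],(768,576),interpolation=cv2.INTER_CUBIC))
    print(n,{k:v for k,v in c.items() if k!="image"})
print(manip.read_state())
E
```

```text
pics
scene {'fx': 404.45740242868976, 'fy': 404.45740242868976, 'cx': 252.4204554315977, 'cy': 195.47166322682278, 'k1': -0.01725571054524366, 'R': array([[-0.8381,  0.5453,  0.0113],
       [ 0.3875,  0.6099, -0.6913],
       [-0.3839, -0.575 , -0.7225]]), 't': array([ 483.5427,  -83.9527, 1250.4896])}
top {'fx': 383.57707018238426, 'fy': 383.57707018238426, 'cx': 257.42751766406786, 'cy': 190.79443951342384, 'k1': -0.09163600473577942, 'R': array([[-0.0141, -0.9999,  0.0046],
       [-0.9898,  0.0133, -0.1418],
       [ 0.1417, -0.0066, -0.9899]]), 't': array([ -63.9831,  551.0865, 1188.0509])}
{'clock': 0.1, 'joints': array([ 1.0944,  0.3004,  1.5215, -0.    ,  1.3207, -0.0666]), 'qd': array([-0.0014, -0.0013, -0.0023,  0.0023, -0.0012, -0.0003]), 'effort': array([  0.002 , -53.2642, -35.3282,   0.071 ,   0.0234,  -0.0001]), 'eef_pos': array([219.0156, 504.2586, 204.9487]), 'eef_rot': array([-3.1406, -0.0001,  2.7318]), 'wrist_force': array([-0.1861, -0.4514, -0.0336]), 'moment': array([ 0.0605, -0.0069, -0.0522]), 'finger_force': 0.0, 'finger_gap': 93.96173363582399}
```

View pics/scene0.png

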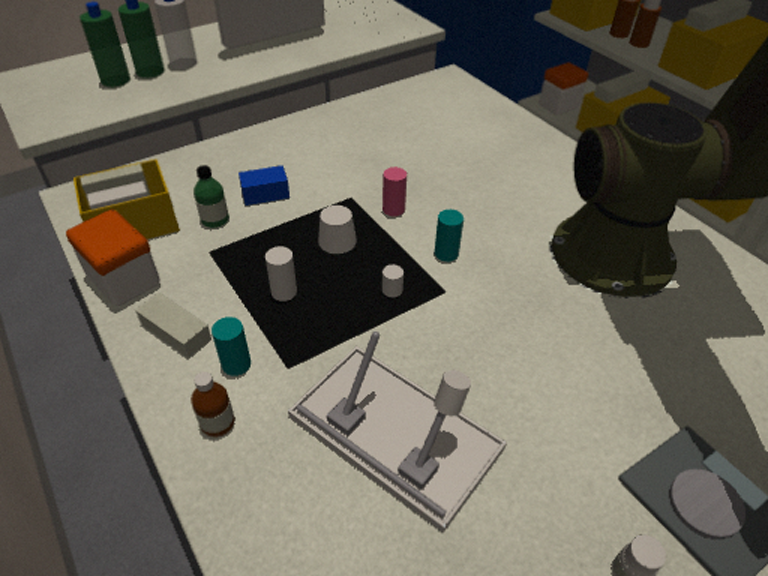

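View pics/top0.png

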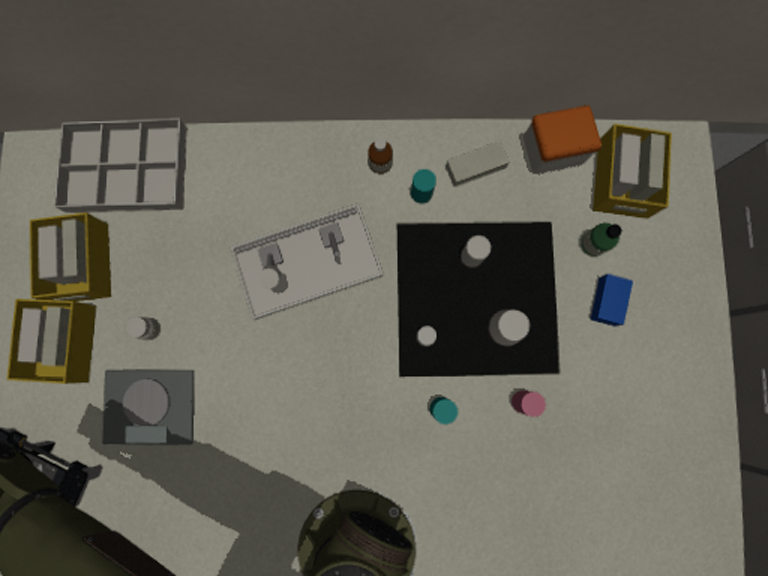

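The scene view shows the white beaker near (281,273), the free rod's tip near (376,336) and its foot near (347,415). In the top view the beaker is near (478,250) and the rod runs from (331,235) to (338,262). The loaded rod is the other one, with the short cup on it. I'll enlarge these areas next.

Run:
```python
import cv2,pickle,numpy as np
S=pickle.load(open("scene.pkl","rb"))["image"][:,:,::-1];T=pickle.load(open("top.pkl","rb"))["image"][:,:,::-1]
def crop(I,u,v,w=50,h=37.5,W=400):   # w,h in px
    k=W/w;M=np.float32([[k,0,-(u)*k+ (k-1)/2],[0,k,-(v)*k+(k-1)/2]])
    return cv2.warpAffine(I,M,(400,300),flags=cv2.INTER_CUBIC)
a=[crop(S,162,155),crop(S,210,215,80,60),crop(T,293,145),crop(T,200,140)]
img=np.vstack([np.hstack(a[:2]),np.hstack(a[2:])])
img=np.clip(img.astype(float)*1.3,0,255).astype(np.uint8)
for x in range(0,800,50):
    cv2.line(img,(x,0),(x,4),(0,255,255),1);cv2.line(img,(x,300),(x,304),(0,255,255),1)
for y in range(0,600,50):
    cv2.line(img,(0,y),(4,y),(0,255,255),1);cv2.line(img,(400,y),(404,y),(0,255,255),1)
cv2.imwrite("pics/crop1.png",img)
```

```text
(no output)
```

View pics/crop1.png

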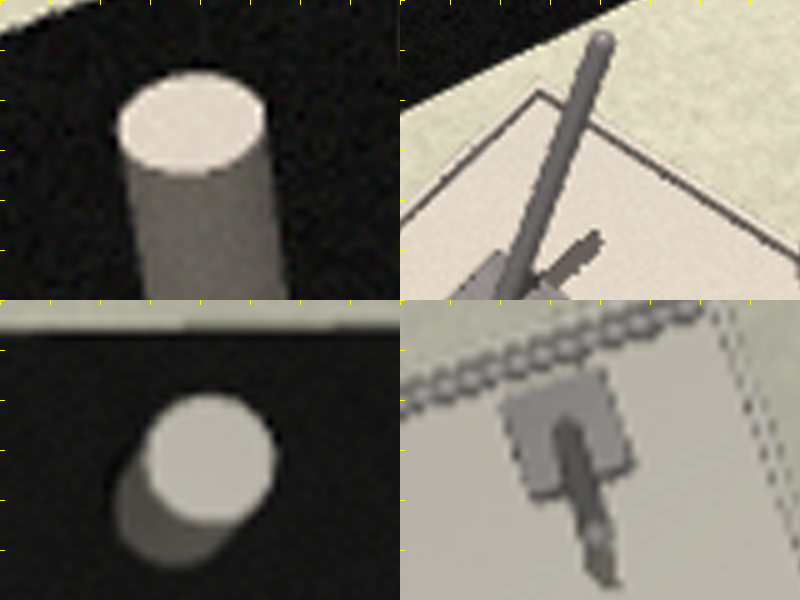

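```bash
cat > h.py <<'E'
import cv2,pickle,numpy as np
from scipy.optimize import least_squares
np.set_printoptions(precision=3,suppress=True)
C={n:pickle.load(open(n+".pkl","rb")) for n in("scene","top")}
def proj(n,X):
    c=C[n];K=np.array([[c["fx"],0,c["cx"]],[0,c["fy"],c["cy"]],[0,0,1.]])
    return cv2.projectPoints(np.float64(X).reshape(-1,1,3),cv2.Rodrigues(c["R"])[0],c["t"],K,np.array([c["k1"],0,0,0.]))[0][:,0]
def atz(n,uv,z):
    return least_squares(lambda p:(proj(n,[p[0],p[1],z])[0]-uv),[500,0]).x
E
python3 - <<'E'
from h import *
b1,b2=np.array([185.4,169.9]),np.array([318.9,164.4])
print("beaker z98",atz("scene",b1,98),atz("top",b2,98))
r=least_squares(lambda p:np.r_[proj("scene",p)[0]-b1,proj("top",p)[0]-b2],[500,-100,98]);print("beaker tri",r.x,r.fun)
sc=lambda x,y:np.array([210+(x-402)/5,215+(y-2)/5]); tp=lambda x,y:np.array([200+(x-403.5)/8,140+(y-303.5)/8])
tip=sc(601,33)
print("tip z156",atz("scene",tip,156))
def ld(n,P,Q,ob):
    a,b=proj(n,[P,Q]);d=(b-a)/np.linalg.norm(b-a);return [np.cross(d,o-a) for o in ob]
def f(p,full=True):
    d=np.array([np.cos(p[2])*.5,np.sin(p[2])*.5,.8660254]);t=np.array([p[0],p[1],156]);q=t-130*d
    return np.r_[proj("scene",t-1*d)[0]-sc(601,36),ld("scene",t,q,[sc(598,50),sc(565,145),sc(517,280)]),ld("top",t,q,[tp(567,425),tp(582,480),tp(597,530)])]
r=least_squares(f,[*atz("scene",tip,156),3.]);print("rod",r.x,r.fun)
d=np.array([np.cos(r.x[2])*.5,np.sin(r.x[2])*.5,.866])
t=np.r_[r.x[:2],156]
print("top tip crop px",(proj("top",[t,t-6*d,t-150*d])-[200,140])*8+[403.5,303.5])
print("scene crop px",(proj("scene",[t,t-6*d,t-150*d])-[210,215])*5+[402,2])
for n,q in(("top",[(358,207),(235,250),(382,273),(256,318)]),("scene",[(291,410),(445,525),(357,351),(505,443)])):
    P=[atz(n,np.array(x)/1.5-.17,10) for x in q]
    print(n,P,[np.arctan2(*(P[i+1]-P[i])[::-1])for i in(0,2)])
for name,uv in (("short",(427,336)),("wide",(513,326)),("cup on rod",(276,280))):
    print(name,atz("top",np.array(uv)/1.5-.17,{"short":53,"wide":73}.get(name,160)))
E
```

```text
beaker z98 [ 624.133 -260.892] [ 621.528 -262.092]
beaker tri [ 622.731 -262.993   95.493] [ 0.218  0.049  0.143 -0.214]
tip z156 [602.155  24.947]
rod [601.121  25.492   3.482] [ 0.386 -0.243 -0.109 -0.376 -0.548  0.702  0.277  0.052]
top tip crop px [[596.51  529.842]
 [594.922 525.147]
 [561.059 424.967]]
scene crop px [[603.638  32.833]
 [599.408  44.51 ]
 [503.573 309.01 ]]
top [array([734.426, -10.872]), array([640.512, 262.794]), array([584.275, -62.536]), array([488.804, 213.019])] [np.float64(1.9013727617527187), np.float64(1.9043211782395124)]
scene [array([735.946, -13.302]), array([642.386, 269.115]), array([584.285, -58.535]), array([486.72 , 216.945])] [np.float64(1.89070059736592), np.float64(1.9111730844657604)]
short [ 442.616 -154.724]
wide [ 459.276 -331.761]
cup on rod [548.314 142.072]<stdin>:9: DeprecationWarning: Arrays of 2-dimensional vectors are deprecated. Use arrays of 3-dimensional vectors instead. (deprecated in NumPy 2.0)
```

The two views agree. The beaker stands at about (622.5, -262). The rod tip is at about (601.5, 25, 156), leaning along yaw 3.474, so the rod direction d is (-0.473, -0.163, 0.866). I'll move above the beaker with the closing line in the lean plane.

move_arm:
  dp:
    - [20,-38,2]
    - [20,-38,2]
    - [20,-38,2]
    - [20,-38,2]
    - [20,-38,2]
    - [20,-38,2]
    - [20,-38,2]
    - [20,-38,2]
    - [20,-38,2]
    - [20,-38,2]
  rotation:
    - [0,0,-0.0415]
    - [0,0,-0.0415]
    - [0,0,-0.0415]
    - [0,0,-0.0415]
    - [0,0,-0.0415]
    - [0,0,-0.0415]
    - [0,0,-0.0415]
    - [0,0,-0.0415]
    - [0,0,-0.0415]
    - [0,0,-0.0415]
  hand: [1,1,1,1,1,1,1,1,1,1]
  newtons: 15

```text
clock: 1.35
eef_pos: [419.5, 123.1, 225.4]
eef_rot: [-3.141, -0.0, 2.315]
wrist_force: [0.7, 0.4, 0.6]
finger_gap: 94.3
finger_force: 0.0
```

move_arm:
  dp:
    - [20,-38,2]
    - [20,-38,2]
    - [20,-38,2]
    - [20,-38,2]
    - [20,-38,2]
    - [20,-38,2]
    - [20,-38,2]
    - [20,-38,2]
    - [20,-38,2]
    - [20,-38,2]
  rotation:
    - [0,0,-0.0415]
    - [0,0,-0.0415]
    - [0,0,-0.0415]
    - [0,0,-0.0415]
    - [0,0,-0.0415]
    - [0,0,-0.0415]
    - [0,0,-0.0415]
    - [0,0,-0.0415]
    - [0,0,-0.0415]
    - [0,0,-0.0415]
  hand: [1,1,1,1,1,1,1,1,1,1]

```text
clock: 2.6
eef_pos: [619.5, -256.8, 245.1]
eef_rot: [-3.141, -0.0, 1.9]
wrist_force: [0.2, 0.6, 0.1]
finger_gap: 94.1
finger_force: 0.0
```

move_arm:
  dp:
    - [3,-5,-20]
    - [0,0,-25]
    - [0,0,-30]
    - [0,0,-30]
    - [0,0,-30]
    - [0,0,-25]
    - [0,0,-20]
    - [0,0,-9]
    - [0,0,0]
  rotation:
    - [0,0,0]
    - [0,0,0]
    - [0,0,0]
    - [0,0,0]
    - [0,0,0]
    - [0,0,0]
    - [0,0,0]
    - [0,0,0]
    - [0,0,0]
  hand: [1,1,1,1,1,1,1,1,1]

```text
clock: 3.72
eef_pos: [622.0, -260.3, 56.2]
eef_rot: [-3.141, -0.0, 1.902]
wrist_force: [0.3, -0.0, 1.1]
finger_gap: 93.9
finger_force: 0.0
```

move_arm:
  dp:
    - [0,0,0]
    - [0,0,0]
    - [0,0,0]
    - [0,0,0]
    - [0,0,0]
    - [0,0,0]
    - [0,0,0]
    - [0,0,0]
  rotation:
    - [0,0,0]
    - [0,0,0]
    - [0,0,0]
    - [0,0,0]
    - [0,0,0]
    - [0,0,0]
    - [0,0,0]
    - [0,0,0]
  hand: [0.4,0.4,0.4,0.4,0.4,0.4,0.4,0.4]
  newtons: 15

```text
clock: 4.72
eef_pos: [622.1, -260.6, 56.5]
eef_rot: [3.142, 0.0, 1.902]
wrist_force: [0.2, -0.7, 1.2]
finger_gap: 50.0
finger_force: 15.0
```

The beaker is gripped: the gap is 50.0 mm and the grip is 15 N. I'll lift it, then carry and tilt it to a point short of the rod tip.

move_arm:
  dp:
    - [0,0,5]
    - [0,0,15]
    - [0,0,25]
    - [0,0,30]
    - [0,0,30]
    - [0,0,30]
    - [0,0,30]
    - [0,0,25]
    - [0,0,14]
  rotation:
    - [0,0,0]
    - [0,0,0]
    - [0,0,0]
    - [0,0,0]
    - [0,0,0]
    - [0,0,0]
    - [0,0,0]
    - [0,0,0]
    - [0,0,0]
  hand: [0.4,0.4,0.4,0.4,0.4,0.4,0.4,0.4,0.4]

```text
clock: 5.85
eef_pos: [622.2, -260.6, 262.9]
eef_rot: [3.14, 0.002, 1.902]
wrist_force: [-0.7, 0.2, -1.2]
finger_gap: 49.8
finger_force: 15.0
```

move_arm:
  dp:
    - [-6.5,27,0]
    - [-6.5,27,0]
    - [-6.5,27,0]
    - [-6.5,27,0]
    - [-6.5,27,0]
    - [-6.5,27,0]
    - [-6.5,27,0]
    - [-6.5,27,0]
    - [-6.5,27,0]
    - [-6.5,27,0]
  rotation:
    - [0.0171,-0.0495,0]
    - [0.0171,-0.0495,0]
    - [0.0171,-0.0495,0]
    - [0.0171,-0.0495,0]
    - [0.0171,-0.0495,0]
    - [0.0171,-0.0495,0]
    - [0.0171,-0.0495,0]
    - [0.0171,-0.0495,0]
    - [0.0171,-0.0495,0]
    - [0.0171,-0.0495,0]
  hand: [0.4,0.4,0.4,0.4,0.4,0.4,0.4,0.4,0.4,0.4]

```text
clock: 7.1
eef_pos: [556.6, 10.3, 260.6]
eef_rot: [2.616, -0.001, 1.902]
wrist_force: [-0.7, -0.2, -0.3]
finger_gap: 49.9
finger_force: 15.0
```

Run:
```python
from cell import manip,camera
import cv2,pickle,numpy as np
from scipy.spatial.transform import Rotation as Ro
from h import *
s=manip.read_state();R=Ro.from_euler("xyz",s["eef_rot"]).as_matrix()
print(s["eef_pos"],s["joints"],s["finger_force"],s["wrist_force"]);print(R)
d=np.array([-.473,-.163,.866]);tip=np.array([601.5,25,156])
d2=-R[:,2];m=s["eef_pos"]-53.5*d2
print("angle",np.arccos(d2@d),"tip in beaker",(R.T@(tip-m)))
a=[]
for n in("scene","top"):
    c=camera(n);pickle.dump(c,open(n+"1.pkl","wb"))
    p=proj(n,tip)[0];I=c["image"][:,:,::-1]
    x,y=int(p[0])-33,int(p[1])-50;print(n,x,y)
    a.append(cv2.resize(I[y:y+100,x:x+66],(396,600),interpolation=cv2.INTER_CUBIC))
cv2.imwrite("pics/pre.png",np.clip(np.hstack(a)*1.3,0,255))
```

```text
[556.643  10.302 260.588] [-0.165  0.011  1.81   0.317  0.874 -0.645] 14.99645605450496 [-0.744 -0.221 -0.277]
[[-0.325  0.818  0.474]
 [ 0.946  0.281  0.164]
 [ 0.001  0.501 -0.865]]
angle nan tip in beaker [ -0.791 -11.612  60.655]
scene 217 171
top 191 118<stdin>:9: RuntimeWarning: invalid value encountered in arccos
[ WARN:0@0.611] global loadsave.cpp:1063 imwrite_ Unsupported depth image for selected encoder is fallbacked to CV_8U.
```

View pics/pre.png

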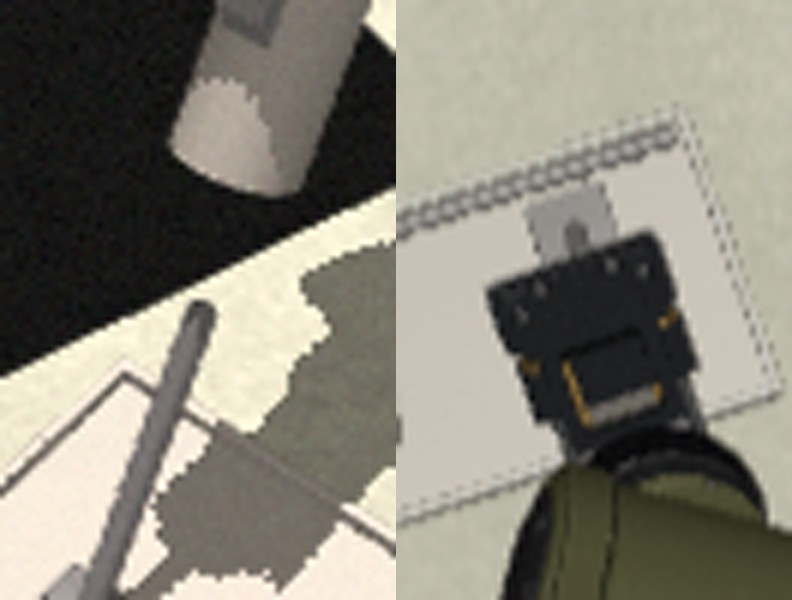

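In the scene crop the beaker is held parallel to the rod, with its mouth at about (237,170) and the rod tip at (202,303). I'll correct the 12 mm sideways offset, advance 40 mm and look again.

move_arm:
  dp:
    - [-4.5,-2,-3]
    - [-4.7,-2,-2.8]
    - [4.7,1.6,-8.7]
    - [4.7,1.6,-8.7]
    - [4.7,1.6,-8.7]
    - [4.7,1.6,-8.7]
    - [0,0,0]
  rotation:
    - [0,0,0]
    - [0,0,0]
    - [0,0,0]
    - [0,0,0]
    - [0,0,0]
    - [0,0,0]
    - [0,0,0]
  hand: [0.4,0.4,0.4,0.4,0.4,0.4,0.4]

```text
clock: 8.07
eef_pos: [566.7, 12.1, 218.8]
eef_rot: [2.619, -0.002, 1.902]
wrist_force: [-0.4, 0.2, 0.4]
finger_gap: 49.5
finger_force: 15.0
```

Run:
```python
from cell import manip,camera
import cv2,pickle,numpy as np
from scipy.spatial.transform import Rotation as Ro
from h import *
s=manip.read_state();R=Ro.from_euler("xyz",s["eef_rot"]).as_matrix()
tip=np.array([601.5,25,156]);m=s["eef_pos"]+53.5*R[:,2]
print(s["eef_pos"],"tip in beaker",(R.T@(tip-m)))
c=camera("scene");I=c["image"][:,:,::-1];x,y=200,160
a=cv2.resize(I[y:y+75,x:x+100],(800,600),interpolation=cv2.INTER_CUBIC)
a=np.clip(a*1.3,0,255).astype(np.uint8)
th=np.linspace(0,2*np.pi,60)
pts=m+25*(np.cos(th)[:,None]*R[:,0]+np.sin(th)[:,None]*R[:,1])
for p in proj("scene",pts): cv2.circle(a,tuple(int(v) for v in (p-[x,y])*8+3.5),2,(0,0,255),-1)
for p in proj("scene",[m,tip,tip-[-30*.473,-30*.163,30*.866]]): cv2.circle(a,tuple(int(v) for v in (p-[x,y])*8+3.5),4,(0,255,0),-1)
cv2.imwrite("pics/pre2.png",a)
```

```text
[566.733  12.067 218.826] tip in beaker [ 0.817  0.794 19.45 ]
```

View pics/pre2.png

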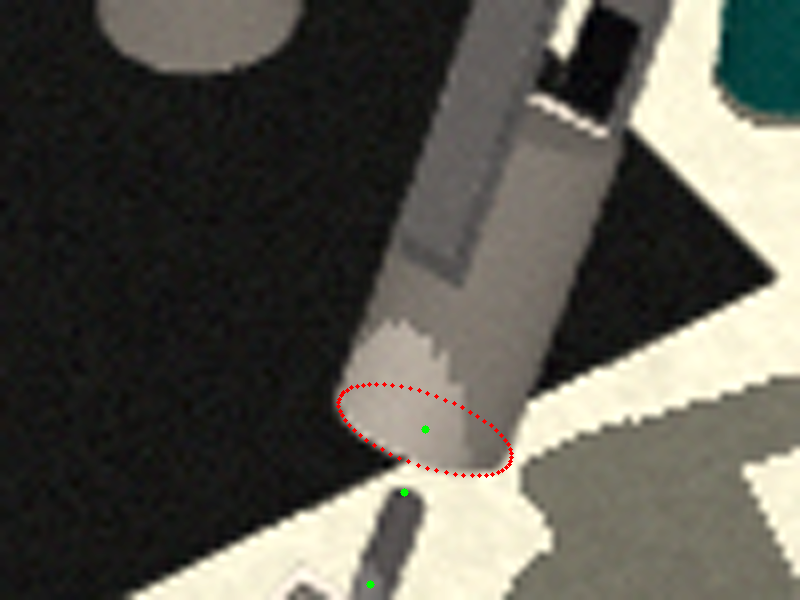

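The model overlay matches the picture: the rim ellipse is centred at (425,430) and the rod tip is at (404,492). I'll slide the beaker on.

move_arm:
  dp:
    - [4.7,1.6,-8.7]
    - [4.7,1.6,-8.7]
    - [4.7,1.6,-8.7]
    - [4.7,1.6,-8.7]
    - [4.7,1.6,-8.7]
    - [4.7,1.6,-8.7]
    - [4.7,1.6,-8.7]
    - [4.7,1.6,-8.7]
    - [4.7,1.6,-8.7]
    - [4.7,1.6,-8.7]
  rotation:
    - [0,0,0]
    - [0,0,0]
    - [0,0,0]
    - [0,0,0]
    - [0,0,0]
    - [0,0,0]
    - [0,0,0]
    - [0,0,0]
    - [0,0,0]
    - [0,0,0]
  hand: [0.4,0.4,0.4,0.4,0.4,0.4,0.4,0.4,0.4,0.4]

```text
clock: 9.38
eef_pos: [614.0, 28.0, 132.2]
eef_rot: [2.618, -0.001, 1.902]
wrist_force: [0.2, 0.4, -1.5]
finger_gap: 49.7
finger_force: 15.0
```

move_arm:
  dp:
    - [1.4,0.5,-2.6]
    - [0.9,0.3,-1.7]
    - [0,0,0]
  rotation:
    - [0,0,0]
    - [0,0,0]
    - [0,0,0]
  hand: [0.4,0.4,0.4]

```text
clock: 9.75
eef_pos: [616.1, 28.6, 128.7]
eef_rot: [2.618, -0.001, 1.902]
wrist_force: [-0.6, -0.2, -0.7]
finger_gap: 49.8
finger_force: 15.0
```

Estimated depth is about 85 mm with no contact yet. I'll creep on until the force shows the tip touching the floor.

move_arm:
  dp:
    - [0.9,0.3,-1.7]
    - [0.5,0.2,-0.9]
    - [0.5,0.2,-0.9]
    - [0,0,0]
  rotation:
    - [0,0,0]
    - [0,0,0]
    - [0,0,0]
    - [0,0,0]
  hand: [0.4,0.4,0.4,0.4]

```text
clock: 10.25
eef_pos: [617.9, 29.4, 125.0]
eef_rot: [2.618, -0.001, 1.902]
wrist_force: [0.0, -0.0, -1.3]
finger_gap: 50.0
finger_force: 15.0
```

move_arm:
  dp:
    - [0.5,0.2,-0.9]
    - [0,0,0]
  rotation:
    - [0,0,0]
    - [0,0,0]
  hand: [0.4,0.4]

```text
clock: 10.5
eef_pos: [618.4, 29.6, 124.1]
eef_rot: [2.618, -0.001, 1.902]
wrist_force: [-0.2, 0.7, -0.8]
finger_gap: 50.0
finger_force: 15.0
```

move_arm:
  dp:
    - [0.5,0.2,-0.9]
    - [0,0,0]
  rotation:
    - [0,0,0]
    - [0,0,0]
  hand: [0.4,0.4]

```text
clock: 10.75
eef_pos: [618.9, 29.7, 123.6]
eef_rot: [2.618, -0.001, 1.902]
wrist_force: [-7.0, -1.8, 6.0]
finger_gap: 49.6
finger_force: 15.0
```

The tip is on the floor: 9 N along the rod at an estimated depth of about 91 mm. I'll release and back off along the rod.

move_arm:
  dp:
    - [0,0,0]
    - [0,0,0]
    - [0,0,0]
    - [0,0,0]
    - [0,0,0]
    - [0,0,0]
    - [0,0,0]
    - [0,0,0]
  rotation:
    - [0,0,0]
    - [0,0,0]
    - [0,0,0]
    - [0,0,0]
    - [0,0,0]
    - [0,0,0]
    - [0,0,0]
    - [0,0,0]
  hand: [0.6,0.7,0.85,1,1,1,1,1]

```text
clock: 11.75
eef_pos: [618.9, 29.8, 123.3]
eef_rot: [2.618, -0.001, 1.902]
wrist_force: [0.4, -0.3, 0.9]
finger_gap: 94.3
finger_force: 0.0
```

move_arm:
  dp:
    - [-2.4,-0.8,4.3]
    - [-4.7,-1.6,8.7]
    - [-7,-2.4,13]
    - [-9.4,-3.2,17.3]
    - [-9.4,-3.2,17.3]
    - [-9.4,-3.2,17.3]
    - [-9.4,-3.2,17.3]
    - [-7,-2.4,13]
    - [-4.7,-1.6,8.7]
    - [0,0,0]
  rotation:
    - [0,0,0]
    - [0,0,0]
    - [0,0,0]
    - [0,0,0]
    - [0,0,0]
    - [0,0,0]
    - [0,0,0]
    - [0,0,0]
    - [0,0,0]
    - [0,0,0]
  hand: [1,1,1,1,1,1,1,1,1,1]

```text
clock: 13.0
eef_pos: [555.5, 8.0, 240.8]
eef_rot: [2.617, -0.0, 1.902]
wrist_force: [-0.1, -0.5, -0.1]
finger_gap: 94.1
finger_force: 0.0
```

Run:
```python
from cell import manip,camera
import cv2
for i in range(2):
    I=camera("scene")["image"][:,:,::-1]
cv2.imwrite("pics/end.png",cv2.resize(I[110:335,130:430],(800,600),interpolation=cv2.INTER_CUBIC))
s=manip.read_state();print(s["clock"],s["eef_pos"],s["wrist_force"],s["finger_gap"])
```

```text
13.1 [555.46880687   8.18198194 239.69231584] [-0.349362   -0.57676808  0.73263973] 94.3551876677043
```

View pics/end.png

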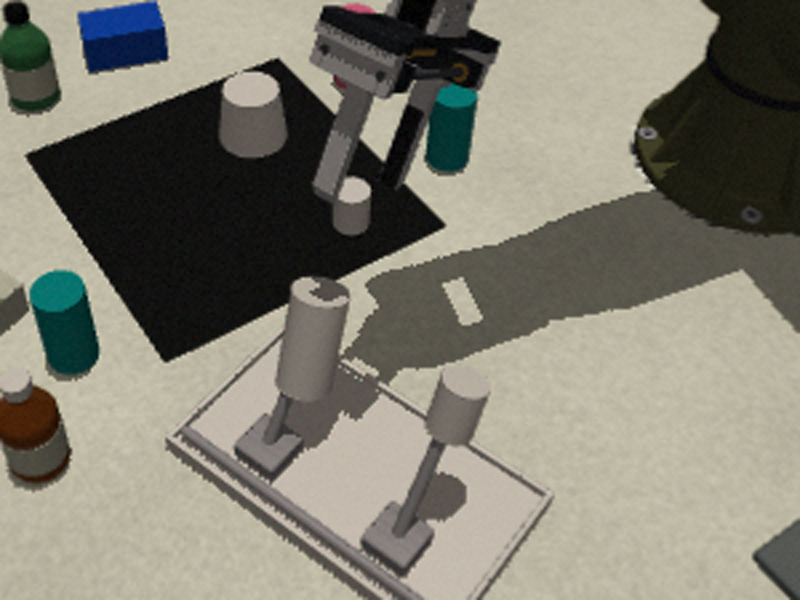

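The beaker hangs on the free rod, with its top at (320,290) and its mouth at (305,395). The gripper is clear and both cups stand undisturbed on the mat. I'll let it settle for a second, then hand in.

move_arm:
  dp:
    - [0,0,0]
    - [0,0,0]
    - [0,0,0]
    - [0,0,0]
    - [0,0,0]
    - [0,0,0]
    - [0,0,0]
    - [0,0,0]
  rotation:
    - [0,0,0]
    - [0,0,0]
    - [0,0,0]
    - [0,0,0]
    - [0,0,0]
    - [0,0,0]
    - [0,0,0]
    - [0,0,0]
  hand: [1,1,1,1,1,1,1,1]

```text
clock: 14.1
eef_pos: [555.5, 8.2, 240.2]
eef_rot: [2.618, -0.001, 1.902]
wrist_force: [-1.0, -0.3, -1.2]
finger_gap: 94.2
finger_force: 0.0
```

```bash
python3 -c "
from cell import manip
print(manip.sign_off())"
```

```text
the job is handed in; nothing more can be done
None
```

The beaker hangs mouth-down on the free rod, slid on until the tip reached its floor and then released, with both cups left standing on the mat; I handed the job in at about 14 s, and the sign-off gave no verdict.

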